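# Hang the tablet tester's lift-off door

### The arm

A 6-joint arm with a two-finger parallel gripper is mounted at the origin on the work surface. World frame = base frame: x ahead of the robot, y to its left, z up, the work surface at z = 0. Lengths are in mm, angles in rad, forces in N, time in s.
With the tool pointing down it reaches from about 350 to 975 mm from the base axis. Payload 7.1 kg.
Tool frame: the origin (TCP) lies between the finger pads; the fingertips stand 19 mm ahead of it and the grasp point (between the pads) is the TCP; z points along the fingers, y is the line along which they close (so a half turn about z gives the same grasp; the last joint's range is limited). The gripper opens to 88 mm and grips with 3 to 60 N. Pads are 20 mm wide; open, the fingers measure 115 mm over their backs; the gripper's body (75 mm by 178 mm) begins 61 mm behind the grasp point.
Start: joints at [-1.247, 0.423, 1.63, -0, 1.089, -0.019], TCP at [210.095, -588.613, 241.675] pointing down, gripper open.
Joint ranges: [-3, 3], [-0.9, 2.11], [0.09, 2.58], [-1.31, 4.45], [0.11, 2.69], [-2.54, 2.54]. Speed limits (rad/s): [2.39, 2.39, 3.01, 3.14, 3.14, 3.14].

### API

Orientations are given as a rotation vector (axis times angle).
In Python, from workcell import ctrl gives the robot as it stands.
- The arm moves only by the tool arm_command, never from a script. Its argument "series" is a list of rows, each an object with "linear": the shift along the tool's x, y, z in m, a list of three; "turn": the turn about the tool's z in rad. A call has 1 to 10 rows; each row shifts and turns the commanded pose from where the row before left it, along the tool's axes as they then stand; what a row does not reach is not made up. A row lasts 1/10 s, in which the tool goes at most 50 mm and 8.59 degrees, less where a joint would pass 70% of its speed; a pose out of reach is approached as far as the arm can. A call with a gripper value outside its range is refused whole. "jaw" is the opening, from -1 (shut) to 1 (fully open), set as the call begins (left out, the last holds). The fingers move at their own pace and stop on an object; the grip force is fixed at half the most. Time passes only in rows, so rows that do not move let the fingers close. It gives the time, the measured TCP pose, the force, the opening and the grip force at its end, in the units of the state.
- ctrl.get_obs(): the state, without advancing time (a new reading comes with each control period).
- ctrl.get_image(name): name is "side" or "top" or "wrist"; returns a dict with "frame" (384x512x3 uint8, blue, green, red), "fx", "fy", "cx", "cy" (pixels), "k1" (the pictures are not rectified: a ray, as slopes to the right and down, at radius r is drawn at 1 + k1 r^2 times it, then the intrinsics apply), "rvec" (rotation vector, rad) and "tvec" (3), from world to camera coordinates, as OpenCV has them. Camera axes: x right, y down, z forward; pixel columns grow to the right and rows downward; lengths in mm; the calibration is good to about 2 mm. A picture is of the moment at which its call begins. There is no depth.
- ctrl.close_job(): hands the job in; it is judged then, once.
The state is a dict: "t": time; "qpos": joint angles; "qvel": joint speeds; "joint_torque": joint torques, N m; "ee_pos": TCP position; "orientation": TCP orientation; "ft_force": force on the tool from outside, world axes, zero at the start; "moment": the same for the moment, N m; "width": finger opening in mm; "grasp_force": force on a finger pad.
Only numpy, scipy, OpenCV 4.12 (cv2) and the standard library are available. Lean on these libraries where they do the work, as an engineer would, in place of code of your own. Each camera call takes 0.05 s, during which the arm holds its last target. There are 200 camera calls.

### The job

Lift the grey door straight up out of its stand and hang it on the white tablet tester: with the door standing wide open, lower both knuckles gently onto the two hinge pins until they rest fully home, never forcing or dropping it (the pins bend). Then let go, swing the door fully shut and leave it there, without disturbing the other things on the bench.

Things in the scene. Friction and masses are not known exactly. Their poses are not given: they have to be found in the camera images.
- door: lift-off door: upright grey plastic plate 150 x 150 mm, 8 mm thick, about 0.36 kg, dark window. Origin at the plate's centre, 75 mm below its bare top edge, where it is gripped. z up, y across the plate to the hinge edge, x out of the outer face, which has a small black knob (16 mm wide, 18 mm proud) in its lower corner by the free edge
- door_axis (a point): the point on the axis of the door's two knuckles level with the door's origin (door frame 0, 87, 0 mm, so 12 mm beyond the plate's edge). Knuckles: upright aluminium tubes, 24 mm outside diameter, 24 mm long, bore 9.8 mm, open at both ends; their lower ends are 55 mm below and 35 mm above this point
- door_free_edge (a point): middle of the door's free upright edge, opposite the hinge (door frame 0, -75, 0 mm). When shut it is at about y = +4.5 mm in the tester's frame, resting on the chamber wall. Pressed home and let go, the door may spring back a few mm there; that counts as shut
- tester: white tablet tester, fixed. Origin at bench level under the nominal hinge axis; z up, +y into the chamber, -y in front. Chamber front x -24 to -185 mm at y +8.5, roof 187 high from y +40, base plate 12 high out to y -30. Wide open at a right angle the door's yaw equals the tester's (plate reaches to -y); shut it is 1.57 rad further clockwise from above (plate reaches to -x)
- upper_pin (a point): nominal top of the upper pin, 157 mm up. The aluminium bracket has a post 12 x 24 mm, 31 mm to +x, and two 12 mm thick arms, tops 45 and 135 mm up, each with a steel pin: 8 mm diameter, 22 tall, the top 6 mm a cone down to 6.4 mm. Both pins share one vertical axis. It is fixed in slots: the real axis lies up to 6 mm in x and 4 mm in y (tester frame) from here: find it by sight or feel
- lower_pin (a point): nominal top of the lower pin, 67 mm up. The lower knuckle comes in from the front (-y) between the two arms, the door held 22 to 54 mm above its hung height. Hung, each knuckle rests on its arm and the door's origin is 100 mm above the bench. More than 30 N between door and pins, or door and tester, bends the pins
- lip (a point): underside of a small lip of the tester's roof, 179 mm up, spanning x -185 to -148 and out to y -16 mm (tester frame). It covers the shut door's free top corner, 4 mm above it, so the door can be hung only while open; push it shut beside the lip, nearer the hinge. Hung, the door swings freely with slight friction and stays where it is left
- rack: fixed aluminium stand, 90 x 110 mm, one slot along its y, walls 57 mm high, slot floor 12 mm above the bench. The door stands in the slot at first, hinge edge to the rack's +y, within 4 mm of centred, with 1.2 mm play either side, so it can lean a little. Origin under its centre at bench level, z up
- jar: bystander: white plastic jar, 56 mm wide, 75 mm tall, loose; origin at the centre of its underside
- beaker: bystander: empty glass beaker, 64 mm wide, 85 mm tall, loose; origin at the centre of its underside
- bottle: bystander: amber glass bottle, 60 mm wide, 150 mm tall, loose; origin at the centre of its underside
- mortar: bystander: white ceramic bowl, 90 mm wide, 55 mm tall, loose; origin at the centre of its underside
- weight: bystander: steel calibration weight, a cylinder 36 mm wide and 40 mm tall, loose; origin at the centre of its underside
- screwdriver: bystander: screwdriver with a black handle, lying flat, 170 mm long, loose; origin at the centre of its underside
Things that resemble listed ones, but are neither listed nor needed, are in the scene too. There is more than one size of the door; the job needs the smallest.

How it is judged (in metres and radians):
On the way, in this order (a step that is already met when the one before it is completed fails the run):
1. the door is lifted clear of its stand (height (world z) of door above 0.115 m and contact force between door and rack below 0.5 N), for 0.1 s.
2. both knuckles are fully down on their pins while the door stands open (free edge more than 80 mm in front of the hinge axis) (z of door_axis in the frame of tester between 0.093 and 0.105 m and x of door_axis in the frame of tester between -0.009 and 0.009 m and y of door_axis in the frame of tester between -0.007 and 0.007 m and angle between door's own z axis and vertical below 0.06 rad and y of door_free_edge in the frame of tester below -0.08 m), for 0.3 s.
At the end, for the whole second after the job is handed in: the door hangs on both pins, fully down (height +5/-7 mm, knuckle axis within 7 mm in y and 9 mm in x of the nominal axis, upright within 0.06 rad), is shut (free-edge point no more than 9 mm in front of the nominal hinge axis), still and released (z of door_axis in the frame of tester between 0.093 and 0.105 m and x of door_axis in the frame of tester between -0.009 and 0.009 m and y of door_axis in the frame of tester between -0.007 and 0.007 m and angle between door's own z axis and vertical below 0.06 rad and y of door_free_edge in the frame of tester above -0.009 m and x of door_free_edge in the frame of tester below -0.13 m and linear speed of door below 0.02 m/s and angular speed of door below 0.1 rad/s); the robot touches nothing.
It fails at once if the door is pressed or dropped against the tester or its bracket with more than 30 N (contact force between door and tester above 30 N).
It fails at once if the robot presses on the tester or its bracket with more than 25 N (contact force between any of the arm, the fingers and tester above 25 N).
It fails at once if another thing on the bench is shifted by more than 30 mm (distance of any of jar, beaker, bottle, mortar, weight, screwdriver from where it was at the start of the episode above 0.03 m).
It also fails if it takes over 72 s, if anything falls off the work surface, if the arm or the gripper's body presses on something with over 40 N, if the wrist force passes 120 N, or if a joint passes its speed limit or range.

## Working session

There is one attempt and no reset: what is moved stays moved. The work goes in short steps, Python scripts to look and compute and a tool call to move; the robot and the scene stay as the last step left them, time stands still between calls to the robot, and variables do not carry over. Pictures are saved under pics/ and viewed, at most 13 in all, crops included, and the job is handed in when it is done.

Besides the shell and the picture viewer there is one more tool, called after "Emit:" as name(argument=value, ...) on one line, values as JSON. arm_command: Moves the arm, as the interface text tells. Its arguments: {"type":"object","properties":{"series":{"type":"array"},"jaw":{"type":"number"}},"required":["series"]}

```bash
mkdir -p pics
cat > h.py <<'E'
import numpy as np,cv2
from scipy.spatial.transform import Rotation as R
from workcell import ctrl
def snap(n,f=None):
    im=ctrl.get_image(n)
    if f: cv2.imwrite('pics/'+f,im['frame'])
    return im
def K(c): return np.array([[c['fx'],0,c['cx']],[0,c['fy'],c['cy']],[0,0,1.]])
def D(c): return np.array([c['k1'],0,0,0,0.])
def proj(c,P): return cv2.projectPoints(np.float64(P).reshape(-1,1,3),np.float64(c['rvec']),np.float64(c['tvec']),K(c),D(c))[0][:,0]
def ray(c,uv):
    s=cv2.undistortPoints(np.float64(uv).reshape(-1,1,2),K(c),D(c))[:,0]
    Rm=R.from_rotvec(np.ravel(c['rvec'])).as_matrix()
    d=np.c_[s,np.ones(len(s))]@Rm; o=-Rm.T@np.ravel(c['tvec'])
    return o,d
def atz(c,uv,z):
    o,d=ray(c,uv); z=np.broadcast_to(z,len(d)); return o+d*((z-o[2])/d[:,2])[:,None]
def obs():
    o=ctrl.get_obs(); print({k:np.round(o[k],3).tolist() for k in ('t','ee_pos','orientation','ft_force','width','grasp_force')}); return o
E
python3 - <<'E'
from h import *
import pickle
o=obs(); print(R.from_rotvec(o['orientation']).as_matrix().round(3))
cs={}
for n in ('top','side','wrist'):
    c=snap(n); cs[n]=c; print(n,c['fx'],c['k1'],np.ravel(c['rvec']),np.ravel(c['tvec']), ray(c,[[256,192]]))
    cv2.imwrite(f'pics/{n}0.png',cv2.resize(c['frame'],(800,600),interpolation=cv2.INTER_CUBIC))
pickle.dump(cs,open('c0.pkl','wb'))
E
```

```text
{'t': 0.0, 'ee_pos': [209.915, -588.15, 240.938], 'orientation': [-3.094, -0.536, 0.0], 'ft_force': [0.107, 0.558, -0.384], 'width': 87.971, 'grasp_force': 0.0}
[[ 0.942  0.336 -0.   ]
 [ 0.336 -0.942  0.001]
 [ 0.    -0.001 -1.   ]]
top 364.9562044959175 -0.1031975717452472 [ 2.18037731 -2.13010925  0.12371885] [-183.28928441  565.91943198 1128.48338259] (array([ 429.11176217, -179.76346851, 1187.80583473]), array([[ 0.14243636,  0.01350104, -0.98995581]]))
side 481.7869139120032 -0.05354055783305361 [ 2.18543263 -0.72459262  0.31294405] [-533.10169125  222.23144036 1505.04778909] (array([ -146.06793628, -1126.72409973,  1143.63894427]), array([[ 0.43897787,  0.60999783, -0.65975797]]))
wrist 277.6483274766331 -0.005819078415072124 [-2.37693154  1.67846988  0.23175037] [-624.61822496  -30.50645783  389.74720288] (array([ 280.45094125, -563.57778412,  383.02585275]), array([[-0.25449174, -0.08253492, -0.96357237]]))
```

View pics/top0.png

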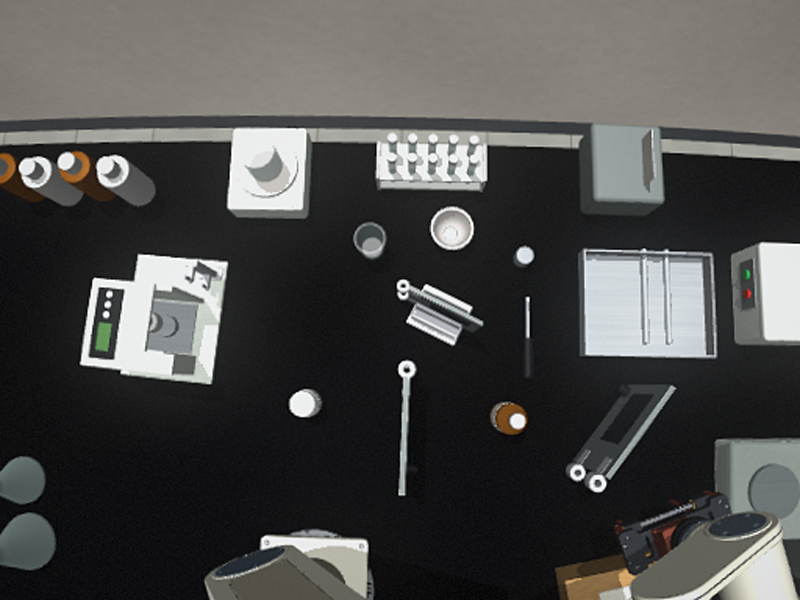

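View pics/side0.png

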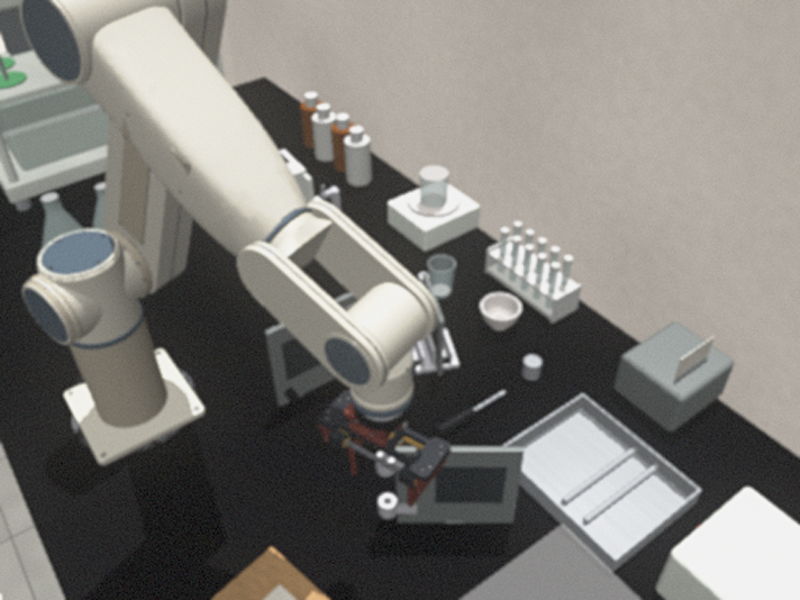

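The top view shows the tester at left with its bracket near (205,272). The racked door runs from its knuckles at (403,288) to (482,322). Decoy doors stand at (403,430) and (610,440). The side view of the tester is mostly hidden by the arm. Next I'll zoom in.

Run:
```python
from h import *
import pickle
cs=pickle.load(open('c0.pkl','rb')); f=cs['top']['frame']
a=cv2.resize(f[158:248,48:150],(400*102//102,353),interpolation=cv2.INTER_CUBIC)
b=cv2.resize(f[170:226,246:318],(400,311),interpolation=cv2.INTER_CUBIC)
s=cs['side']['frame'][150:260,160:300]; s=cv2.resize(s,(400,314),interpolation=cv2.INTER_CUBIC)
w=cv2.resize(cs['wrist']['frame'],(400,300))
o=np.zeros((600,800,3),np.uint8); o[:353,:400]=a;o[:311,400:]=b;o[353:,:400]=cv2.resize(w,(400,247));o[311:,400:]=s[:289]
cv2.imwrite('pics/crop0.png',o)
c=cs['top']
S=512/800
print(atz(c,np.array([[403,287],[403,292],[482,322],[205,272],[225,262],[213,382]])*S,[175,115,175,157,0,187]).round())
```

```text
[[ 599. -171.  175.]
 [ 599. -170.  115.]
 [ 539. -313.  175.]
 [ 622.  199.  157.]
 [ 674.  215.    0.]
 [ 419.  161.  187.]]
```

View pics/crop0.png

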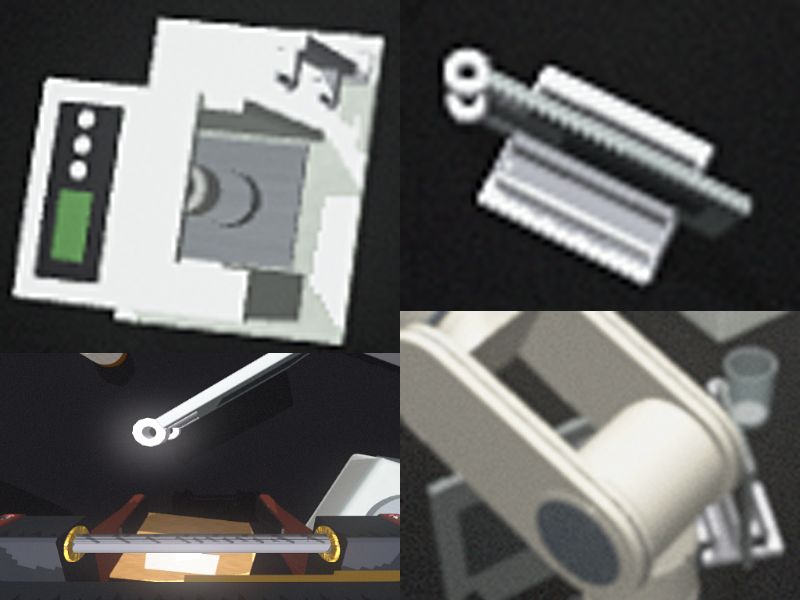

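Run:
```python
from h import *
import pickle
cs=pickle.load(open('c0.pkl','rb'));c=cs['top']
b=lambda p:np.array(p)/5.5556+[246,170]
a=lambda p:np.array(p)/3.9216+[48,158]
P=atz(c,[b([68,70]),b([347,202]),b([90,85])],[146,162,162]);print(P.round(1))
d=P[0]-P[1];d[2]=0;print(np.linalg.norm(d),np.arctan2(d[1],d[0]))
Q=atz(c,[a([385,38]),a([345,345]),a([160,18]),a([115,320]),a([290,80]),a([328,97])],[12,12,187,187,135,45]);print(Q.round(1))
e=Q[0]-Q[1];print('tester x yaw',np.arctan2(e[1],e[0]),np.linalg.norm(e)); e=Q[2]-Q[3];print(np.arctan2(e[1],e[0]),np.linalg.norm(e))
```

```text
[[ 606.6 -171.4  146. ]
 [ 539.1 -315.1  162. ]
 [ 596.4 -182.9  162. ]]
158.8305411694285 1.131819596745958
[[671.8 203.2  12. ]
 [412.8 221.5  12. ]
 [648.1 316.9 187. ]
 [427.1 333.  187. ]
 [612.7 234.9 135. ]
 [614.8 237.1  45. ]]
tester x yaw -0.07081195486584636 259.60539351734985
-0.07300793262833076 221.57591016104257
```

Emit:
arm_command(series=[{"linear": [0,0,0],"turn": -0.131},{"linear": [0,0,0],"turn": -0.131},{"linear": [0,0,0],"turn": -0.131},{"linear": [0,0,0],"turn": -0.131},{"linear": [0,0,0],"turn": -0.131},{"linear": [0,0,0],"turn": -0.132},{"linear": [0.038,0.015,0],"turn": 0},{"linear": [0.038,0.015,0],"turn": 0},{"linear": [0.038,0.015,0],"turn": 0},{"linear": [0.038,0.015,0],"turn": 0}], jaw=0)

```text
t: 1.15
ee_pos: [330.0, -475.5, 241.4]
orientation: [-2.654, -1.681, -0.0]
ft_force: [0.1, 0.1, -0.3]
width: 44.0
grasp_force: 0.0
```

Emit:
arm_command(series=[{"linear": [0.038,0.015,0],"turn": 0},{"linear": [0.038,0.015,0],"turn": 0},{"linear": [0.038,0.015,0],"turn": 0},{"linear": [0.038,0.015,0],"turn": 0},{"linear": [0.038,0.015,0],"turn": 0},{"linear": [0.038,0.015,0],"turn": 0},{"linear": [0.038,0.015,0],"turn": 0},{"linear": [0.038,0.015,0],"turn": 0},{"linear": [0,0,0],"turn": 0}])

```text
t: 2.05
ee_pos: [570.4, -249.9, 241.4]
orientation: [2.65, 1.687, 0.002]
ft_force: [-0.3, -0.4, -1.0]
width: 44.0
grasp_force: 0.0
```

Run:
```python
from h import *
import pickle
o=obs(); M=R.from_rotvec(o['orientation']).as_matrix();print(M.round(3))
cs={n:snap(n) for n in('wrist','side','top')}; pickle.dump(cs,open('c1.pkl','wb'))
c=cs['wrist']
oo=np.zeros((600,800,3),np.uint8)
oo[:300,:400]=cv2.resize(c['frame'],(400,300),interpolation=cv2.INTER_AREA)
oo[:300,400:]=cv2.resize(cs['side']['frame'],(400,300),interpolation=cv2.INTER_AREA)
p=proj(cs['side'],[[613,237,100]])[0];print(p)
x,y=p.astype(int);x=min(max(x,67),444);y=max(y,50)
oo[300:,:400]=cv2.resize(cs['side']['frame'][y-50:y+50,x-67:x+67],(400,300),interpolation=cv2.INTER_CUBIC);print(x-67,y-50)
p=proj(c,[[570,-248,162]])[0];print(p)
x,y=p.astype(int)
oo[300:,400:]=cv2.resize(c['frame'][100:280,130:370],(400,300),interpolation=cv2.INTER_CUBIC)
cv2.imwrite('pics/m1.png',oo)
```

```text
{'t': 2.05, 'ee_pos': [570.388, -249.902, 241.432], 'orientation': [2.65, 1.687, 0.002], 'ft_force': [-0.311, -0.389, -0.962], 'width': 43.956, 'grasp_force': 0.0}
[[ 0.423  0.906  0.001]
 [ 0.906 -0.423  0.001]
 [ 0.001  0.001 -1.   ]]
[208.1477254  130.98264183]
141 80
[255.44200069 204.79588483]
```

View pics/m1.png

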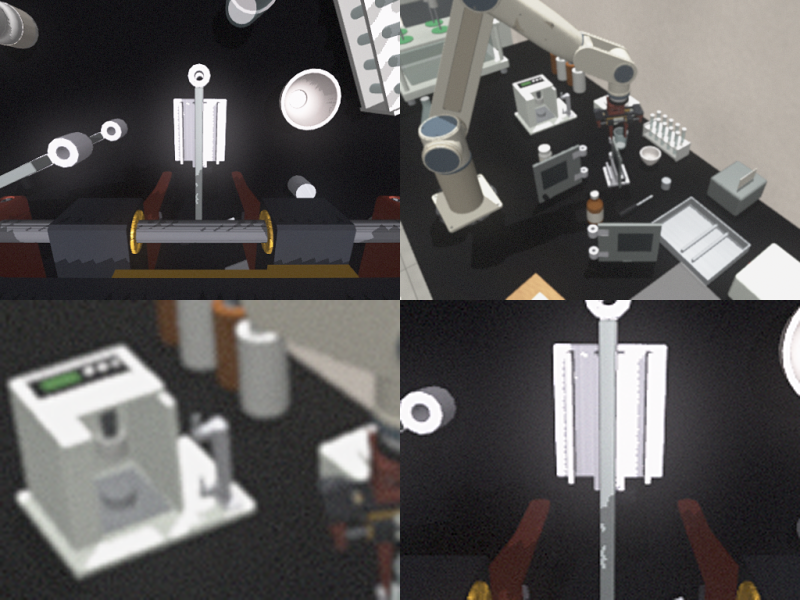

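Wrist view: the door is centred between the fingers at column ≈255 and runs parallel to tool x, with its knuckle at about (255,96). The tester's bracket can be seen in the side view.

Run:
```python
from h import *
import pickle
cs=pickle.load(open('c1.pkl','rb'));c=cs['wrist']
o=ctrl.get_obs(); M=R.from_rotvec(o['orientation']).as_matrix();t=np.array(o['ee_pos'])
P=atz(c,[[255,96],[254.6,130],[254.8,200]],[146,162,162]); print(P.round(1),((P-t)@M).round(1))
# knuckle ring centroid
g=cv2.cvtColor(c['frame'],cv2.COLOR_BGR2GRAY)[75:118,225:285]
print(cv2.HoughCircles(cv2.resize(g,None,fx=4,fy=4),cv2.HOUGH_GRADIENT,1,30,param1=100,param2=25,minRadius=30,maxRadius=80))
```

```text
[[ 606.9 -168.8  146. ]
 [ 595.6 -192.3  162. ]
 [ 571.3 -244.   162. ]] [[93.3  0.3 95.2]
 [67.2  0.  79.2]
 [10.1  0.1 79.2]]
[[[111.5  86.5  64.3]]]
```

Emit:
arm_command(series=[{"linear": [0.006,0,0.03],"turn": 0},{"linear": [0,0,0.03],"turn": 0},{"linear": [0,0,0.02],"turn": 0},{"linear": [0,0,0.012],"turn": 0},{"linear": [0,0,0],"turn": 0}])

```text
t: 2.7
ee_pos: [568.4, -248.2, 148.2]
orientation: [-2.653, -1.678, 0.003]
ft_force: [0.2, 0.4, 0.0]
width: 44.1
grasp_force: 0.0
```

Emit:
arm_command(series=[{"linear": [0,0,0],"turn": 0},{"linear": [0,0,0],"turn": 0},{"linear": [0,0,0],"turn": 0},{"linear": [0,0,0],"turn": 0},{"linear": [0,0,0],"turn": 0},{"linear": [0,0,0],"turn": 0}], jaw=-1)

```text
t: 3.3
ee_pos: [569.5, -247.3, 150.2]
orientation: [-2.652, -1.681, 0.002]
ft_force: [-3.2, 1.3, 5.2]
width: 8.0
grasp_force: 30.0
```

Emit:
arm_command(series=[{"linear": [0,0,-0.01],"turn": 0},{"linear": [0,0,-0.02],"turn": 0},{"linear": [0,0,-0.03],"turn": 0},{"linear": [0,0,-0.03],"turn": 0},{"linear": [0,0,-0.03],"turn": 0},{"linear": [0,0,-0.03],"turn": 0},{"linear": [0,0,0],"turn": -0.123},{"linear": [0,0,0],"turn": -0.123},{"linear": [0,0,0],"turn": -0.123},{"linear": [0,0,0],"turn": 0}])

```text
t: 4.3
ee_pos: [569.9, -247.5, 299.9]
orientation: [-2.299, -2.141, 0.0]
ft_force: [-0.4, -0.1, -3.3]
width: 7.4
grasp_force: 30.0
```

Emit:
arm_command(series=[{"linear": [0.02,0.001,0],"turn": 0},{"linear": [0.04,0.001,0],"turn": 0},{"linear": [0.04,0.001,0],"turn": 0},{"linear": [0.04,0.001,0],"turn": 0},{"linear": [0.04,0.001,0],"turn": 0},{"linear": [0.04,0.001,0],"turn": 0},{"linear": [0.04,0.001,0],"turn": 0},{"linear": [0.04,0.001,0],"turn": 0},{"linear": [0.03,0.001,0],"turn": 0},{"linear": [0.01,0,0],"turn": 0}])

```text
t: 5.3
ee_pos: [603.5, 93.7, 299.7]
orientation: [-2.3, -2.139, -0.001]
ft_force: [-0.4, 0.4, -3.3]
width: 7.7
grasp_force: 30.0
```

Emit:
arm_command(series=[{"linear": [0,0,0],"turn": 0},{"linear": [0,0,0],"turn": 0}])

```text
t: 5.5
ee_pos: [603.3, 90.0, 299.6]
orientation: [2.301, 2.139, -0.001]
ft_force: [-0.4, 0.2, -3.3]
width: 8.0
grasp_force: 30.0
```

Run:
```python
from h import *
import pickle
o=obs(); M=R.from_rotvec(o['orientation']).as_matrix();print(M.round(3), np.arctan2(M[1,0],M[0,0]))
cs={n:snap(n) for n in('wrist','side','top')}; pickle.dump(cs,open('c2.pkl','wb'))
c=cs['wrist']
oo=np.zeros((600,800,3),np.uint8)
oo[:300,:400]=cv2.resize(c['frame'],(400,300),interpolation=cv2.INTER_AREA)
cr=lambda f,y,x,h,w:cv2.resize(f[y:y+h,x:x+w],(400,300),interpolation=cv2.INTER_CUBIC)
oo[:300,400:]=cr(c['frame'],0,170,120,160)
oo[300:,:400]=cr(cs['side']['frame'],80,170,75,100)
oo[300:,400:]=cr(cs['top']['frame'],150,90,75,100)
cv2.imwrite('pics/m2.png',oo)
```

```text
{'t': 5.5, 'ee_pos': [603.341, 90.015, 299.57], 'orientation': [2.301, 2.139, -0.001], 'ft_force': [-0.389, 0.212, -3.297], 'width': 7.986, 'grasp_force': 29.999}
[[ 0.073  0.997 -0.   ]
 [ 0.997 -0.073 -0.001]
 [-0.001 -0.    -1.   ]] 1.4976220683988586
```

View pics/m2.png

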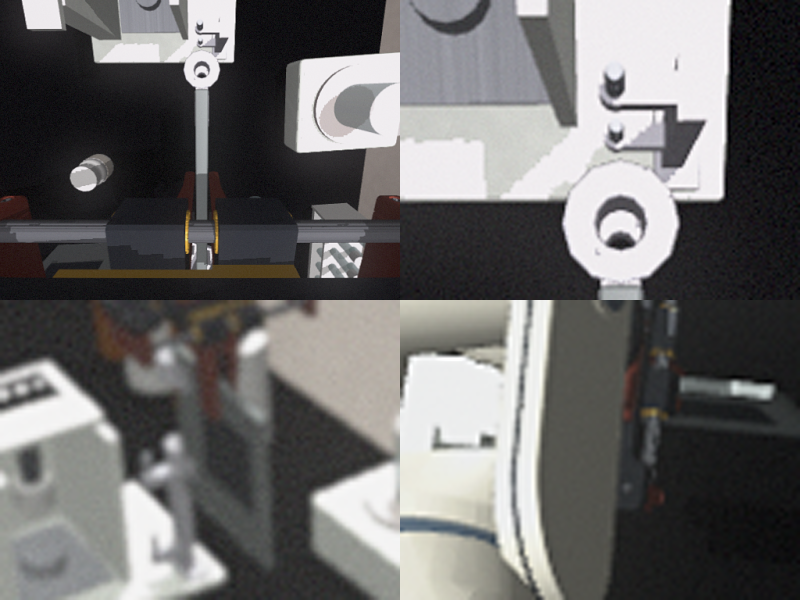

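Wrist crop: the upper pin top is at about (255,27), the lower pin top at (256,50), and the held knuckle's top ring is centred at about (258.4,89) in full-image pixels. The base's front edge is level in the image, so the yaw matches.

Run:
```python
from h import *
import pickle
c=pickle.load(open('c2.pkl','rb'))['wrist']
o=ctrl.get_obs(); M=R.from_rotvec(o['orientation']).as_matrix();t=np.array(o['ee_pos'])
f=lambda p:np.array(p)/2.5+[170-160,0]
px=[f([613,68]),f([615,124]),f([621,222]),f([722,199]),f([400,199])]
P=atz(c,px,[157,67,295.6,12,12]); print(P.round(1)); print(((P-t)@M).round(1))
e=P[3]-P[4];print(np.arctan2(e[1],e[0]))
```

```text
[[613.  240.6 157. ]
 [613.2 240.4  67. ]
 [610.8 176.  295.6]
 [672.3 207.7  12. ]
 [486.9 221.7  12. ]]
[[ 151.5   -1.6  142.7]
 [ 151.3   -1.5  232.7]
 [  86.8    0.9    4.1]
 [ 123.1   59.9  287.7]
 [ 123.4 -126.   287.7]]
-0.07535841523701113
```

Emit:
arm_command(series=[{"linear": [0,-0.0024,0.02],"turn": 0},{"linear": [0,0,0.03],"turn": 0},{"linear": [0,0,0.03],"turn": 0},{"linear": [0,0,0.018],"turn": 0},{"linear": [0.015,0,0],"turn": 0},{"linear": [0.015,0,0],"turn": 0},{"linear": [0.015,0,0],"turn": 0},{"linear": [0,0,0],"turn": 0},{"linear": [0,0,0],"turn": 0},{"linear": [0,0,0],"turn": 0}])

```text
t: 6.65
ee_pos: [604.5, 136.0, 202.3]
orientation: [2.299, 2.14, 0.001]
ft_force: [0.9, -0.2, -2.5]
width: 7.7
grasp_force: 30.0
```

Run:
```python
from h import *
import pickle
o=obs(); M=R.from_rotvec(o['orientation']).as_matrix();print(M.round(3), np.arctan2(M[1,0],M[0,0]))
cs={n:snap(n) for n in('wrist','side')}; pickle.dump(cs,open('c3.pkl','wb'))
c=cs['wrist']
oo=np.zeros((600,800,3),np.uint8)
cr=lambda f,y,x,h,w,W,H:cv2.resize(f[y:y+h,x:x+w],(W,H),interpolation=cv2.INTER_CUBIC)
oo[:,:]=cr(c['frame'],20,190,90,120,800,600)
oo[400:,:266]=cr(cs['side']['frame'],80,170,75,100,266,200)
cv2.imwrite('pics/m3.png',oo)
```

```text
{'t': 6.65, 'ee_pos': [604.482, 136.001, 202.258], 'orientation': [2.299, 2.14, 0.001], 'ft_force': [0.865, -0.198, -2.526], 'width': 7.679, 'grasp_force': 29.999}
[[ 0.072  0.997  0.001]
 [ 0.997 -0.072 -0.   ]
 [ 0.     0.001 -1.   ]] 1.4992251060650295
```

View pics/m3.png

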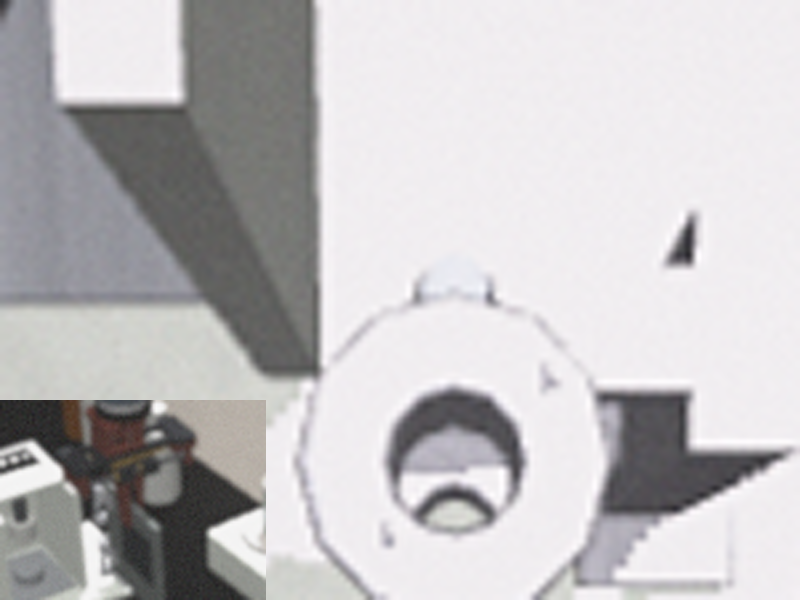

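The upper pin is visible just behind the ring, in column ≈258.1. The ring centre is at about (258.2,89.3).

Run:
```python
from h import *
import pickle
c=pickle.load(open('c3.pkl','rb'))['wrist']
o=ctrl.get_obs(); M=R.from_rotvec(o['orientation']).as_matrix();t=np.array(o['ee_pos'])
f=lambda p:np.array(p)/6.667+[190,20]
px=[f([454,258]),f([414,300]),f([494,300]),f([455,462])]
P=atz(c,px,[157,151,151,t[2]-4]); print(P.round(1)); print(((P-t)@M).round(1))
# expected pin top px from earlier estimate
print(((proj(c,[[613,240.6,157],[613.1,240.5+3.2,157]])-[190,20])*6.667).round())
```

```text
[[613.3 242.9 157. ]
 [609.3 240.5 151. ]
 [617.  240.  151. ]
 [611.7 221.7 198. ]]
[[107.6   1.2  45. ]
 [105.   -2.7  51. ]
 [105.    5.   51. ]
 [ 86.4   1.1   4. ]]
[[452. 285.]
 [451. 249.]]
```

Emit:
arm_command(series=[{"linear": [0.009,0,0],"turn": 0},{"linear": [0.0094,-0.0001,0],"turn": 0},{"linear": [0,0,0.007],"turn": 0},{"linear": [0,0,0.006],"turn": 0},{"linear": [0,0,0],"turn": 0},{"linear": [0,0,0],"turn": 0},{"linear": [0,0,0],"turn": 0}])

```text
t: 7.45
ee_pos: [605.7, 154.1, 188.7]
orientation: [2.3, 2.14, -0.0]
ft_force: [1.1, -0.0, -3.1]
width: 7.6
grasp_force: 30.0
```

Run:
```python
from h import *
import pickle
o=obs(); M=R.from_rotvec(o['orientation']).as_matrix();print(np.arctan2(M[1,0],M[0,0]))
cs={n:snap(n) for n in('wrist','side')}; pickle.dump(cs,open('c4.pkl','wb'))
c=cs['wrist']; t=np.array(o['ee_pos'])
oo=np.zeros((600,800,3),np.uint8)
cr=lambda f,y,x,h,w,W,H:cv2.resize(f[y:y+h,x:x+w],(W,H),interpolation=cv2.INTER_CUBIC)
oo[:,:]=cr(c['frame'],60,210,60,80,800,600)
g=lambda z,r:np.array([t+M@np.array([86.5+r*np.cos(a),1.1+r*np.sin(a),0])+[0,0,z-t[2]] for a in np.linspace(0,6.28,24)])
oo[350:,:266]=cr(cs['side']['frame'],80,170,94,100,266,250)
cv2.imwrite('pics/m4.png',oo)
for z,r in((t[2]-4,12),(t[2]-4,4.9),(t[2]-28,4.9),(157,3.2)):
    p=(proj(c,g(z,r))-[210,60])*10; print(z,r,p.min(0).round(),p.max(0).round())
```

```text
{'t': 7.45, 'ee_pos': [605.659, 154.08, 188.659], 'orientation': [2.3, 2.14, -0.0], 'ft_force': [1.142, -0.039, -3.147], 'width': 7.646, 'grasp_force': 29.999}
1.4986293936556234
184.65865642905982 12 [240.  19.] [723. 533.]
184.65865642905982 4.9 [383. 177.] [581. 386.]
160.65865642905982 4.9 [396. 230.] [566. 409.]
157 3.2 [427. 268.] [535. 382.]
```

View pics/m4.png

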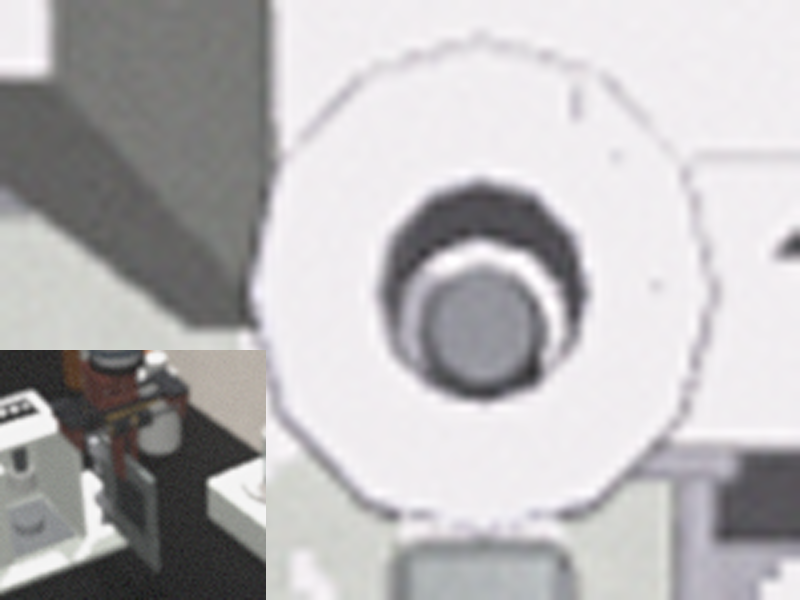

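The pin shows concentric in the bore: top disc centred at about (485,325) in the crop, against (481,325) predicted. Next I'll lower it gently.

Emit:
arm_command(series=[{"linear": [0,0,0.002],"turn": 0},{"linear": [0,0,0.002],"turn": 0},{"linear": [0,0,0.002],"turn": 0},{"linear": [0,0,0.002],"turn": 0},{"linear": [0,0,0],"turn": 0}])

```text
t: 8.05
ee_pos: [605.3, 154.2, 180.2]
orientation: [-2.3, -2.14, 0.001]
ft_force: [-0.1, 0.0, -4.6]
width: 8.2
grasp_force: 30.0
```

Emit:
arm_command(series=[{"linear": [0,0,0.002],"turn": 0},{"linear": [0,0,0.002],"turn": 0},{"linear": [0,0,0.002],"turn": 0},{"linear": [0,0,0],"turn": 0}])

```text
t: 8.45
ee_pos: [605.3, 154.2, 174.3]
orientation: [-2.3, -2.14, 0.001]
ft_force: [0.1, 0.3, -3.2]
width: 7.6
grasp_force: 30.0
```

Emit:
arm_command(series=[{"linear": [0,0,0.002],"turn": 0},{"linear": [0,0,0.002],"turn": 0},{"linear": [0,0,0.002],"turn": 0},{"linear": [0,0,0],"turn": 0}])

```text
t: 8.85
ee_pos: [605.3, 154.2, 168.3]
orientation: [-2.3, -2.14, 0.001]
ft_force: [0.7, -0.7, -3.4]
width: 7.9
grasp_force: 30.0
```

Both pins are engaged with no load. About 5 mm remain, so I'll take smaller steps.

Emit:
arm_command(series=[{"linear": [0,0,0.001],"turn": 0},{"linear": [0,0,0.001],"turn": 0},{"linear": [0,0,0.001],"turn": 0},{"linear": [0,0,0],"turn": 0}])

```text
t: 9.25
ee_pos: [605.5, 154.2, 165.5]
orientation: [-2.3, -2.14, 0.0]
ft_force: [0.3, 0.2, -2.4]
width: 7.6
grasp_force: 30.0
```

Emit:
arm_command(series=[{"linear": [0,0,0.0007],"turn": 0},{"linear": [0,0,0],"turn": 0}])

```text
t: 9.45
ee_pos: [605.5, 154.2, 164.9]
orientation: [-2.3, -2.14, 0.0]
ft_force: [0.6, -0.1, -2.9]
width: 8.0
grasp_force: 30.0
```

Emit:
arm_command(series=[{"linear": [0,0,0.0006],"turn": 0},{"linear": [0,0,0],"turn": 0}])

```text
t: 9.65
ee_pos: [605.6, 154.2, 164.3]
orientation: [-2.3, -2.14, 0.0]
ft_force: [0.2, 1.1, -3.4]
width: 7.7
grasp_force: 30.0
```

Emit:
arm_command(series=[{"linear": [0,0,0.0006],"turn": 0},{"linear": [0,0,0],"turn": 0}])

```text
t: 9.85
ee_pos: [605.5, 154.2, 163.7]
orientation: [-2.3, -2.14, 0.0]
ft_force: [-0.2, -0.3, -2.6]
width: 7.8
grasp_force: 30.0
```

Emit:
arm_command(series=[{"linear": [0,0,0.0005],"turn": 0},{"linear": [0,0,0],"turn": 0}])

```text
t: 10.05
ee_pos: [605.7, 154.2, 163.3]
orientation: [2.3, 2.14, 0.0]
ft_force: [2.1, -0.4, -3.3]
width: 7.7
grasp_force: 30.0
```

Emit:
arm_command(series=[{"linear": [0,0,0.0005],"turn": 0},{"linear": [0,0,0],"turn": 0}])

```text
t: 10.25
ee_pos: [605.7, 154.2, 163.2]
orientation: [2.3, 2.14, 0.001]
ft_force: [-0.3, -0.7, 1.2]
width: 7.9
grasp_force: 30.0
```

Emit:
arm_command(series=[{"linear": [0,0,0.0004],"turn": 0},{"linear": [0,0,0],"turn": 0}])

```text
t: 10.45
ee_pos: [605.8, 154.2, 163.0]
orientation: [2.3, 2.14, 0.001]
ft_force: [-1.5, -1.8, 5.4]
width: 7.7
grasp_force: 30.0
```

Emit:
arm_command(series=[{"linear": [0,0,0.0004],"turn": 0},{"linear": [0,0,0],"turn": 0}])

```text
t: 10.65
ee_pos: [605.9, 154.1, 162.7]
orientation: [2.299, 2.14, 0.001]
ft_force: [-2.0, -3.2, 6.6]
width: 8.0
grasp_force: 30.0
```

Seated at TCP z≈163 with contact force showing. I'll release it now.

Emit:
arm_command(series=[{"linear": [0,0,-0.0004],"turn": 0},{"linear": [0,0,0],"turn": 0}])

```text
t: 10.85
ee_pos: [605.8, 154.1, 162.7]
orientation: [2.3, 2.14, 0.001]
ft_force: [-1.5, -3.3, 5.4]
width: 7.5
grasp_force: 30.0
```

Emit:
arm_command(series=[{"linear": [0,0,0],"turn": 0},{"linear": [0,0,0],"turn": 0},{"linear": [0,0,0],"turn": 0},{"linear": [0,0,0],"turn": 0},{"linear": [0,0,0],"turn": 0}], jaw=-0.2)

```text
t: 11.35
ee_pos: [605.5, 154.3, 162.2]
orientation: [-2.3, -2.14, 0.0]
ft_force: [-0.8, 0.7, 0.3]
width: 34.8
grasp_force: 0.0
```

Emit:
arm_command(series=[{"linear": [0,0,-0.01],"turn": 0},{"linear": [0,0,-0.02],"turn": 0},{"linear": [0,0,-0.02],"turn": 0},{"linear": [0,0,-0.01],"turn": 0},{"linear": [0,0,0],"turn": 0}])

```text
t: 11.85
ee_pos: [606.6, 154.5, 224.4]
orientation: [2.299, 2.139, 0.005]
ft_force: [-0.4, 0.1, -0.8]
width: 35.3
grasp_force: 0.0
```

Run:
```python
from h import *
import pickle
o=obs()
cs={n:snap(n) for n in('wrist','side')}; pickle.dump(cs,open('c5.pkl','wb'))
oo=np.zeros((600,800,3),np.uint8)
cr=lambda f,y,x,h,w,W,H:cv2.resize(f[y:y+h,x:x+w],(W,H),interpolation=cv2.INTER_CUBIC)
oo[:300,:400]=cr(cs['wrist']['frame'],0,0,384,512,400,300)
oo[:300,400:]=cr(cs['wrist']['frame'],20,190,105,140,400,300)
oo[300:,:400]=cr(cs['side']['frame'],70,150,120,160,400,300)
cv2.imwrite('pics/m5.png',oo)
```

```text
{'t': 11.85, 'ee_pos': [606.587, 154.494, 224.435], 'orientation': [2.299, 2.139, 0.005], 'ft_force': [-0.379, 0.079, -0.833], 'width': 35.319, 'grasp_force': 0.0}
```

View pics/m5.png

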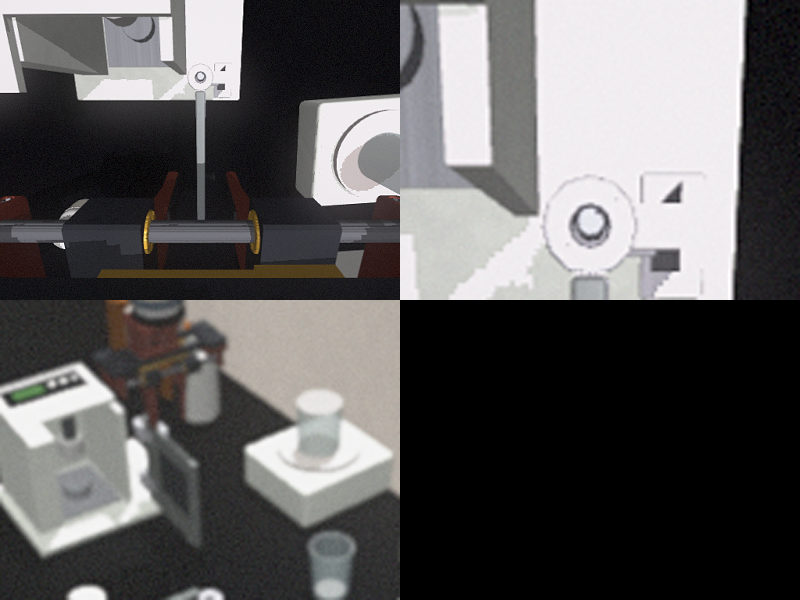

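The door hangs upright. The pin tip shows centred in the upper knuckle, at about (590,222) in the crop, and the door is still wide open. Next I'll close the fingers, go to the outer side and work out the push arc.

Emit:
arm_command(series=[{"linear": [0,0.012,0],"turn": 0},{"linear": [0,0.012,0],"turn": 0},{"linear": [0,0.012,0],"turn": 0},{"linear": [0,0,0],"turn": 0},{"linear": [0,0,0.02],"turn": 0},{"linear": [0,0,0.02],"turn": 0},{"linear": [0,0,0.018],"turn": 0},{"linear": [0,0,0],"turn": 0},{"linear": [0,0,0],"turn": 0}], jaw=-1)

```text
t: 12.85
ee_pos: [641.4, 151.6, 164.3]
orientation: [-2.3, -2.14, 0.001]
ft_force: [-0.2, -0.3, 0.4]
width: 0.2
grasp_force: 0.0
```

Run:
```python
from h import *
o=obs(); M=R.from_rotvec(o['orientation']).as_matrix(); t=np.array(o['ee_pos'])
print(((np.array([613.1,240.5,t[2]])-t)@M).round(1))
th=np.radians(np.r_[0:60.1:7.5,65,70,75,80,85,90])
Q=np.c_[-87*np.sin(th)+(17.5*np.cos(th)**1*0+ (4+10*np.sin(th)+13.5*np.cos(th)))*np.cos(th), -87*np.cos(th)-(4+10*np.sin(th)+13.5*np.cos(th))*np.sin(th)]
q=Q[:,::-1]; print(np.c_[np.degrees(th),q, np.r_[[[0,0]],np.diff(q,axis=0)]].round(1))
```

```text
{'t': 12.85, 'ee_pos': [641.446, 151.617, 164.255], 'orientation': [-2.3, -2.14, 0.001], 'ft_force': [-0.183, -0.333, 0.436], 'width': 0.234, 'grasp_force': 0.0}
[ 86.6 -34.7   0. ]
[[  0.  -87.   17.5   0.    0. ]
 [  7.5 -88.7   7.2  -1.7 -10.3]
 [ 15.  -89.1  -3.6  -0.4 -10.7]
 [ 22.5 -88.1 -14.5   1.  -11. ]
 [ 30.  -85.7 -25.6   2.5 -11. ]
 [ 37.5 -81.7 -36.5   4.  -10.9]
 [ 45.  -76.1 -46.9   5.6 -10.5]
 [ 52.5 -68.9 -56.8   7.1  -9.8]
 [ 60.  -60.3 -65.6   8.6  -8.9]
 [ 65.  -53.8 -70.9   6.5  -5.3]
 [ 70.  -46.7 -75.6   7.1  -4.7]
 [ 75.  -39.1 -79.6   7.6  -4. ]
 [ 80.  -31.1 -82.9   8.   -3.3]
 [ 85.  -22.7 -85.3   8.4  -2.5]
 [ 90.  -14.  -87.    8.7  -1.7]]
```

Emit:
arm_command(series=[{"linear": [0,-0.006,0],"turn": 0},{"linear": [0,-0.006,0],"turn": 0},{"linear": [0,-0.005,0],"turn": 0},{"linear": [-0.001,-0.005,0],"turn": 0},{"linear": [-0.001,-0.005,0],"turn": 0},{"linear": [0,-0.0055,0],"turn": 0},{"linear": [0,-0.0055,0],"turn": 0},{"linear": [0,-0.0055,0],"turn": 0},{"linear": [0.001,-0.0055,0],"turn": 0}])

```text
t: 13.75
ee_pos: [592.1, 154.2, 164.4]
orientation: [-2.3, -2.14, 0.0]
ft_force: [-0.4, 0.4, -0.2]
width: 0.3
grasp_force: 0.1
```

Emit:
arm_command(series=[{"linear": [0.001,-0.0055,0],"turn": 0},{"linear": [0.0015,-0.0055,0],"turn": 0},{"linear": [0.002,-0.0055,0],"turn": 0},{"linear": [0.002,-0.0055,0],"turn": 0},{"linear": [0.0025,-0.005,0],"turn": 0},{"linear": [0.003,-0.005,0],"turn": 0},{"linear": [0.0035,-0.005,0],"turn": 0},{"linear": [0.0035,-0.005,0],"turn": 0},{"linear": [0,0,0],"turn": 0}])

```text
t: 14.65
ee_pos: [551.3, 176.7, 164.3]
orientation: [-2.299, -2.141, 0.001]
ft_force: [-0.4, 0.5, 1.0]
width: 0.4
grasp_force: 0.0
```

Run:
```python
from h import *
import pickle
o=obs(); M=R.from_rotvec(o['orientation']).as_matrix(); t=np.array(o['ee_pos'])
print(((np.array([613.1,240.5,t[2]])-t)@M).round(1))
cs={n:snap(n) for n in('wrist','side')}
oo=np.zeros((300,800,3),np.uint8)
cr=lambda f,y,x,h,w,W,H:cv2.resize(f[y:y+h,x:x+w],(W,H),interpolation=cv2.INTER_CUBIC)
oo[:300,:400]=cr(cs['wrist']['frame'],0,0,384,512,400,300)
oo[:300,400:]=cr(cs['side']['frame'],70,150,120,160,400,300)
cv2.imwrite('pics/m6.png',oo)
```

```text
{'t': 14.65, 'ee_pos': [551.277, 176.669, 164.318], 'orientation': [-2.299, -2.141, 0.001], 'ft_force': [-0.364, 0.467, 1.037], 'width': 0.388, 'grasp_force': 0.0}
[68.1 57.1 -0. ]
```

View pics/m6.png

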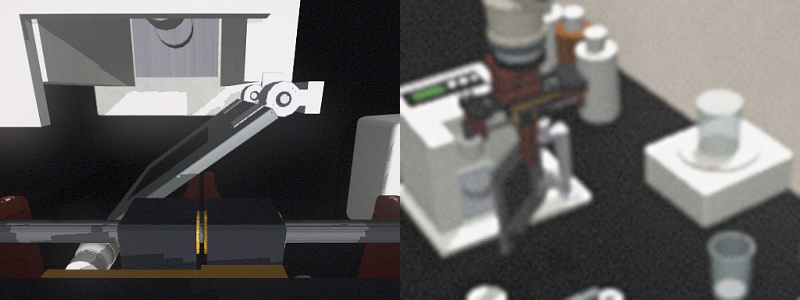

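The door is at about 52° and swinging properly with the fingers on its outer face. I'll continue at a slower pace.

Emit:
arm_command(series=[{"linear": [0.003,-0.003,0],"turn": 0},{"linear": [0.003,-0.003,0],"turn": 0},{"linear": [0.003,-0.003,0],"turn": 0},{"linear": [0.003,-0.0025,0],"turn": 0},{"linear": [0.003,-0.0025,0],"turn": 0},{"linear": [0.0025,-0.0018,0],"turn": 0},{"linear": [0.0025,-0.0016,0],"turn": 0},{"linear": [0.0025,-0.0015,0],"turn": 0},{"linear": [0.0025,-0.0015,0],"turn": 0},{"linear": [0.0025,-0.0014,0],"turn": 0}])

```text
t: 15.75
ee_pos: [532.2, 205.3, 164.4]
orientation: [2.3, 2.14, 0.0]
ft_force: [0.6, -0.4, -0.6]
width: 0.6
grasp_force: 0.1
```

Emit:
arm_command(series=[{"linear": [0.002,-0.001,0],"turn": 0},{"linear": [0.002,-0.001,0],"turn": 0},{"linear": [0.002,-0.001,0],"turn": 0},{"linear": [0.002,-0.001,0],"turn": 0},{"linear": [0.002,-0.0008,0],"turn": 0},{"linear": [0.002,-0.0008,0],"turn": 0},{"linear": [0.002,-0.0007,0],"turn": 0},{"linear": [0.0015,-0.0005,0],"turn": 0},{"linear": [0,0,0],"turn": 0}])

```text
t: 16.65
ee_pos: [526.5, 221.3, 164.4]
orientation: [-2.3, -2.14, 0.0]
ft_force: [0.0, -0.6, -0.3]
width: 0.5
grasp_force: 0.0
```

Run:
```python
from h import *
import pickle
o=obs(); M=R.from_rotvec(o['orientation']).as_matrix(); t=np.array(o['ee_pos'])
print(((np.array([613.1,240.5,t[2]])-t)@M).round(1))
```

```text
{'t': 16.65, 'ee_pos': [526.506, 221.306, 164.372], 'orientation': [-2.3, -2.14, 0.0], 'ft_force': [0.032, -0.577, -0.3], 'width': 0.533, 'grasp_force': 0.029}
[25.4 85.  -0. ]
```

Emit:
arm_command(series=[{"linear": [0.0015,-0.0003,0],"turn": 0},{"linear": [0.0015,-0.0003,0],"turn": 0},{"linear": [0.0015,-0.0003,0],"turn": 0},{"linear": [0.0015,-0.0002,0],"turn": 0},{"linear": [0.0015,-0.0002,0],"turn": 0},{"linear": [0.0015,-0.0002,0],"turn": 0},{"linear": [0.001,0,0],"turn": 0},{"linear": [0,0,0],"turn": 0}])

```text
t: 17.45
ee_pos: [525.8, 231.3, 164.4]
orientation: [-2.3, -2.14, 0.0]
ft_force: [0.1, 0.3, -0.6]
width: 0.4
grasp_force: 0.1
```

Emit:
arm_command(series=[{"linear": [0.001,0,0],"turn": 0},{"linear": [0.001,0,0],"turn": 0},{"linear": [0,0,0],"turn": 0}])

```text
t: 17.75
ee_pos: [525.9, 233.3, 164.4]
orientation: [-2.3, -2.14, 0.0]
ft_force: [-0.1, -0.4, 0.8]
width: 0.7
grasp_force: 0.1
```

Emit:
arm_command(series=[{"linear": [0.0007,0,0],"turn": 0},{"linear": [0,0,0],"turn": 0}])

```text
t: 17.95
ee_pos: [526.0, 234.0, 164.4]
orientation: [-2.3, -2.14, -0.0]
ft_force: [-0.5, -0.7, 0.0]
width: 0.6
grasp_force: 0.1
```

Emit:
arm_command(series=[{"linear": [0.0007,0,0],"turn": 0},{"linear": [0,0,0],"turn": 0}])

```text
t: 18.15
ee_pos: [526.1, 234.6, 164.4]
orientation: [-2.3, -2.14, -0.0]
ft_force: [0.3, 0.2, -0.5]
width: 0.6
grasp_force: 0.1
```

Emit:
arm_command(series=[{"linear": [0.0008,0,0],"turn": 0},{"linear": [0.0008,0,0],"turn": 0},{"linear": [0,0,0],"turn": 0}])

```text
t: 18.45
ee_pos: [526.0, 235.1, 164.4]
orientation: [2.299, 2.14, -0.003]
ft_force: [0.3, -6.4, 3.1]
width: -0.2
grasp_force: 3.3
```

Emit:
arm_command(series=[{"linear": [0.0006,0,0],"turn": 0},{"linear": [0,0,0],"turn": 0}])

```text
t: 18.65
ee_pos: [526.1, 235.2, 164.4]
orientation: [2.298, 2.139, -0.004]
ft_force: [-0.3, -8.1, 2.9]
width: 0.1
grasp_force: 4.5
```

Run:
```python
from h import *
o=obs(); M=R.from_rotvec(o['orientation']).as_matrix(); t=np.array(o['ee_pos'])
print(((np.array([613.1,240.5,t[2]])-t)@M).round(1))
cs={n:snap(n) for n in('wrist','side')}
oo=np.zeros((600,800,3),np.uint8)
cr=lambda f,y,x,h,w,W,H:cv2.resize(f[y:y+h,x:x+w],(W,H),interpolation=cv2.INTER_CUBIC)
oo[:300,:400]=cr(cs['wrist']['frame'],0,0,384,512,400,300)
oo[300:,:400]=cr(cs['wrist']['frame'],100,200,150,200,400,300)
oo[:300,400:]=cr(cs['side']['frame'],70,150,120,160,400,300)
cv2.imwrite('pics/m7.png',oo)
```

```text
{'t': 18.65, 'ee_pos': [526.075, 235.153, 164.362], 'orientation': [2.298, 2.139, -0.004], 'ft_force': [-0.259, -8.103, 2.861], 'width': 0.059, 'grasp_force': 4.527}
[11.6 86.4 -0.1]
```

View pics/m7.png

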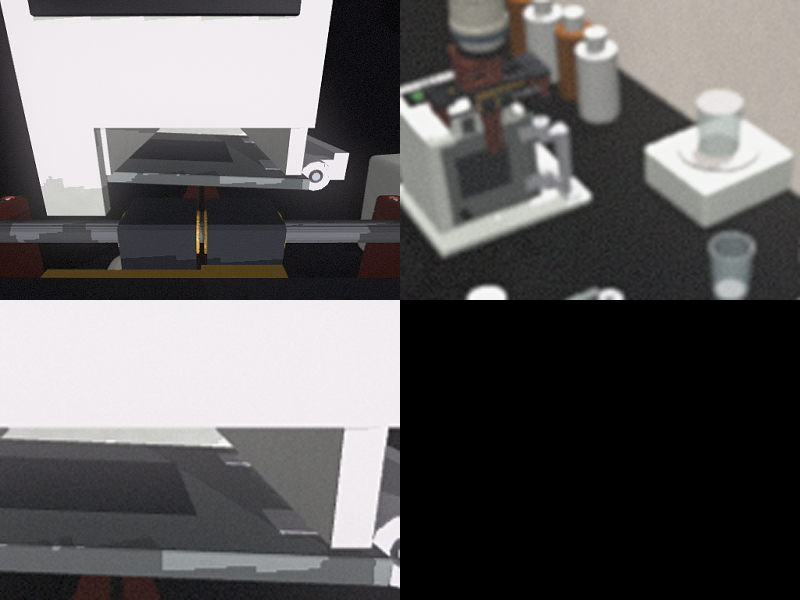

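The door is resting on the chamber wall with an 8 N push, at the predicted shut position and under the lip. I'll back off in front, then raise the gripper.

Emit:
arm_command(series=[{"linear": [-0.002,0,0],"turn": 0},{"linear": [-0.005,0,0],"turn": 0},{"linear": [-0.015,0,0],"turn": 0},{"linear": [-0.02,0,0],"turn": 0},{"linear": [-0.02,0,0],"turn": 0},{"linear": [0,0,-0.03],"turn": 0},{"linear": [0,0,-0.04],"turn": 0},{"linear": [0,0,-0.04],"turn": 0},{"linear": [0,0,0],"turn": 0},{"linear": [0,0,0],"turn": 0}])

```text
t: 19.75
ee_pos: [521.9, 174.4, 275.2]
orientation: [2.3, 2.139, 0.003]
ft_force: [0.6, -1.3, -0.8]
width: -0.1
grasp_force: 0.0
```

Run:
```python
from h import *
o=obs()
cs={n:snap(n) for n in('wrist','side')}
oo=np.zeros((600,800,3),np.uint8)
cr=lambda f,y,x,h,w,W,H:cv2.resize(f[y:y+h,x:x+w],(W,H),interpolation=cv2.INTER_CUBIC)
oo[:300,:400]=cr(cs['wrist']['frame'],0,0,384,512,400,300)
oo[:300,400:]=cr(cs['side']['frame'],70,150,120,160,400,300)
oo[300:]=cr(cs['wrist']['frame'],20,80,120,320,800,300)
cv2.imwrite('pics/m8.png',oo)
# predicted px (crop coords) of top-edge front corner at free end if shut vs 9 mm ajar
c=cs['wrist'];P=np.array([613.1,240.5,0]);y=-.0745;Rz=R.from_euler('z',y).as_matrix()
for fy in(4.5,0,-9):
    d=np.array([-1,(fy)/162,0]);n=np.array([0,-1,0])
    print(fy,[((proj(c,P+Rz@(d*r+n*4+[0,0,175]))[0]-[80,20])*2.5).round().tolist() for r in(12,87,140)])
```

```text
{'t': 19.75, 'ee_pos': [521.949, 174.405, 275.185], 'orientation': [2.3, 2.139, 0.003], 'ft_force': [0.568, -1.275, -0.798], 'width': -0.065, 'grasp_force': 0.0}
4.5 [[660.0, 252.0], [439.0, 246.0], [281.0, 241.0]]
0 [[660.0, 253.0], [439.0, 253.0], [282.0, 253.0]]
-9 [[660.0, 255.0], [439.0, 268.0], [283.0, 277.0]]
```

View pics/m8.png

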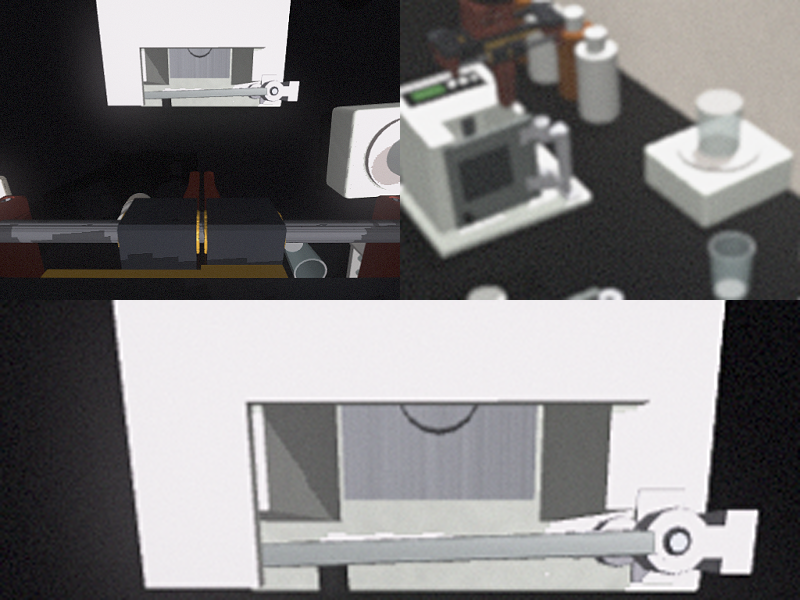

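The door has sprung back a little: its free edge is about 4–6 mm in front of the axis. That is within tolerance, but I'll press it once more and back off slowly for margin.

Emit:
arm_command(series=[{"linear": [0,0,0.03],"turn": 0},{"linear": [0,0,0.04],"turn": 0},{"linear": [0,0,0.04],"turn": 0},{"linear": [0.015,0,0],"turn": 0},{"linear": [0.015,0,0],"turn": 0},{"linear": [0.01,0,0],"turn": 0},{"linear": [0.006,0,0],"turn": 0},{"linear": [0.003,0,0],"turn": 0},{"linear": [0.0015,0,0],"turn": 0},{"linear": [0.0015,0,0],"turn": 0}])

```text
t: 20.85
ee_pos: [525.6, 226.8, 164.9]
orientation: [2.3, 2.14, 0.001]
ft_force: [0.0, 0.2, 0.0]
width: 0.4
grasp_force: 0.0
```

Emit:
arm_command(series=[{"linear": [0.0015,0,0],"turn": 0},{"linear": [0.0015,0,0],"turn": 0},{"linear": [0.0015,0,0],"turn": 0},{"linear": [0.0015,0,0],"turn": 0},{"linear": [0.001,0,0],"turn": 0},{"linear": [0.0005,0,0],"turn": 0},{"linear": [0,0,0],"turn": 0}])

```text
t: 21.55
ee_pos: [526.0, 234.3, 164.4]
orientation: [2.3, 2.14, -0.0]
ft_force: [1.0, -0.6, -0.2]
width: 0.5
grasp_force: 0.1
```

Emit:
arm_command(series=[{"linear": [0.0005,0,0],"turn": 0},{"linear": [0.0005,0,0],"turn": 0},{"linear": [0,0,0],"turn": 0}])

```text
t: 21.85
ee_pos: [526.0, 234.9, 164.4]
orientation: [2.3, 2.14, -0.001]
ft_force: [-0.4, -2.9, 1.2]
width: 0.4
grasp_force: 1.5
```

Light contact with the wall, 3 N. Now a slow retreat.

Emit:
arm_command(series=[{"linear": [-0.0003,0,0],"turn": 0},{"linear": [-0.0003,0,0],"turn": 0},{"linear": [-0.0003,0,0],"turn": 0},{"linear": [-0.0003,0,0],"turn": 0},{"linear": [-0.0003,0,0],"turn": 0},{"linear": [-0.0003,0,0],"turn": 0},{"linear": [-0.0004,0,0],"turn": 0},{"linear": [-0.0005,0,0],"turn": 0},{"linear": [-0.0005,0,0],"turn": 0},{"linear": [-0.001,0,0],"turn": 0}])

```text
t: 22.85
ee_pos: [525.8, 231.1, 164.4]
orientation: [-2.3, -2.14, -0.0]
ft_force: [-0.9, -0.3, 0.1]
width: 0.8
grasp_force: 0.0
```

Emit:
arm_command(series=[{"linear": [-0.003,0,0],"turn": 0},{"linear": [-0.01,0,0],"turn": 0},{"linear": [-0.02,0,0],"turn": 0},{"linear": [-0.025,0,0],"turn": 0},{"linear": [0,0,-0.03],"turn": 0},{"linear": [0,0,-0.04],"turn": 0},{"linear": [0,0,-0.04],"turn": 0},{"linear": [0,0,0],"turn": 0},{"linear": [0,0,0],"turn": 0},{"linear": [0,0,0],"turn": 0}])

```text
t: 23.85
ee_pos: [520.7, 172.6, 273.2]
orientation: [-2.3, -2.139, 0.003]
ft_force: [-0.1, -1.0, 0.1]
width: 0.2
grasp_force: 0.0
```

Run:
```python
from h import *
o=obs()
c=snap('wrist')
oo=cv2.resize(c['frame'][90:150,160:360],(800,240),interpolation=cv2.INTER_CUBIC)
cv2.imwrite('pics/m9.png',oo)
P=np.array([613.1,240.5,0]);y=-.0745;Rz=R.from_euler('z',y).as_matrix()
for fy in(4.5,0,-9):
    d=np.array([-1,(fy)/162,0]);n=np.array([0,-1,0])
    print(fy,[((proj(c,P+Rz@(d*r+n*4+[0,0,175]))[0]-[160,90])*4).round().tolist() for r in(12,87,140)])
```

```text
{'t': 23.85, 'ee_pos': [520.732, 172.63, 273.166], 'orientation': [-2.3, -2.139, 0.003], 'ft_force': [-0.128, -1.015, 0.112], 'width': 0.227, 'grasp_force': 0.0}
4.5 [[747.0, 114.0], [389.0, 103.0], [134.0, 96.0]]
0 [[747.0, 115.0], [389.0, 115.0], [135.0, 115.0]]
-9 [[747.0, 119.0], [389.0, 139.0], [138.0, 153.0]]
```

View pics/m9.png

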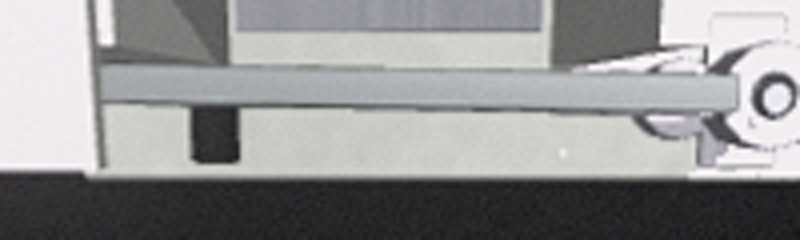

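The front top edge is now at row ≈101 at the free end, so the free edge is at about +3 mm. The door is fully shut and the robot is clear, so I'll hand in.

```bash
python3 -c "
from workcell import ctrl
print(ctrl.close_job())"
```

```text
the job is handed in; nothing more can be done
None
```

The door is hung on both pins and swung shut, with the free edge about 3 mm inside the hinge axis in the last picture; the arm is clear, and I handed the job in at about 24 s (no verdict was returned).

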